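Strip the chip separator for cleaning

ROBOT

A 7-joint arm with a two-finger parallel gripper is mounted at the origin on the work surface. World frame = base frame: x ahead of the robot, y to its left, z up, the work surface at z = 0. Lengths are in m, angles in rad, forces in N, time in s.
With the tool pointing down it reaches from about 0.425 to 0.825 m from the base axis. Payload 3.6 kg.
Tool frame: the origin (TCP) lies where the fingers leave the gripper's body, on its centre line; the fingertips stand 73 mm ahead of it and the grasp point (between the pads) lies 54 mm ahead of it; z points along the fingers, y is the line along which they close (so a half turn about z gives the same grasp; the last joint's range is limited). The gripper opens to 85 mm and grips with 20 to 120 N. Pads are 22 mm wide; open, the fingers measure 114 mm over their backs; the gripper's body (76 mm by 85 mm) begins 54 mm behind the grasp point. The pads swing forward as they close: fully open they stand 13 mm farther back than shut.
Start: joints at [-1.254, 0.615, -0.013, 1.423, 0.008, 1.103, -0.04], TCP at [0.219, 0.612, 0.304] pointing down, gripper open.
Joint ranges: [-3.12, 3.12], [-0.3, 2.06], [-1.34, 1.32], [0.26, 2.42], [-1.36, 4.5], [0.01, 1.98], [-2.84, 2.84]. Speed limits (rad/s): [2.79, 2.79, 3.14, 3.14, 3.14, 3.14, 3.14].

INTERFACE

Orientations are given as a unit quaternion [x, y, z, w].
In Python, from station import arm, snapshot, camera_info, ticket gives the robot as it stands. Calls block until the motion is done:
- arm.movep(position, orientation): joint-space move of the TCP to a pose.
- arm.line_to(position, velocity=0.15, ori=None): straight line of the TCP; ori=None keeps the orientation; velocity is the mean speed in m/s.
- arm.move_j(angles): joint-space move.
- arm.move_gripper(opening, effort=None): opening from 0.0 (shut) to 1.0 (fully open); effort is the grip in N (None keeps the last); returns when the fingers have stopped.
- arm.pause(seconds).
- arm.ik(position, orientation): joint angles nearest the present ones, or None.
- snapshot(name): name is "scene" or "top" or "wrist"; returns the picture (480x640x3 uint8, blue, green, red); there is no depth.
- camera_info(name): a dict with "fx", "fy", "cx", "cy" (pixels), "R" (3x3) and "t" (3): a world point X has camera coordinates R X + t; the wrist camera has in their place "T_tool_cam" (4x4, takes a point from camera to tool coordinates, whose origin is the TCP and whose axes are the flange's). Camera axes: x right, y down, z forward; pixel columns grow to the right and rows downward; lengths in m; the calibration is good to about 2 mm. A picture is of the moment at which its call begins: read the wrist's pose just before it. camera_info takes no time and is no camera call.
A pose or a line that the arm cannot do raises arm.MotionError and nothing moves.
- ticket.finish_job(): hands the job in; it is judged then, once.
Readings, each from a call of its own:
- arm.read_time(): time.
- arm.read_joint_positions(): joint angles.
- arm.read_dq(): joint speeds.
- arm.read_effort(): joint torques, N m.
- arm.read_tool_pos(): TCP position.
- arm.read_eef_rot(): TCP orientation.
- arm.read_ft_force(): force on the tool from outside, world axes, zero at the start.
- arm.read_wrist_torque(): the same for the moment, N m.
- arm.read_opening(): opening from 0.0 (shut) to 1.0 (fully open).
- arm.read_finger_force(): force on a finger pad.
Only numpy, scipy, OpenCV 4.12 (cv2) and the standard library are available. Lean on these libraries where they do the work, as an engineer would, in place of code of your own. Each camera call takes 0.05 s, during which the arm holds its last target. There are 200 camera calls.

TASK

Take the saw's chip separator apart for cleaning: turn its bayonet lid anticlockwise (seen from above), feeling for the place where it comes free, and lift it off, then lift out the filter, then the basket underneath. Stand each part upright directly on the plywood board and let go of it before taking the next; leave everything else on the bench where it is.

Things in the scene. Friction and masses are not known exactly. Their poses are not given: they have to be found in the camera images.
- pot: Separator pot: green round can bolted to the bench, 160 mm across, 130 mm high with its collar, floor 6 mm thick; inlet stub out 45 mm at +x, 60 mm up. Origin: centre of its underside. The collar's clear mouth is 132 mm across (do not enter with wider-open fingers). Its slots, hidden under the lid, are NOT told by the pot's yaw; elsewhere it holds two feet of the lid down, with 2.5 mm of play.
- lid_bar (a point): Lid: aluminium disc 164 mm across, 8 thick; black grip bar 70 mm long (x), 16 thick (y), 44 high. Point: bar's centre, 22 mm below its top, 22 above the disc, 50 above the ends of its legs, on which it stands. 0.25-0.5 kg. Turns easily. Lifts straight out only in an unseen window 20 degrees wide, starting 25 to 80 degrees anticlockwise (+z), different each time; elsewhere caught after 2.5 mm.
- filter_mid (a point): Filter: upright pleated cylinder 60 mm across, 106 high, closed flat top, hollow and open below. Point: its centre, 53 mm above its lower edge; z up. It stands loosely in the basket, over the basket's knob, its top 13 mm below the pot's rim with 35 mm free around it. Grasp it across its top part. 0.1-0.25 kg. Lift at least 125 mm to clear the rim.
- basket_knob (a point): Basket: perforated steel cup 120 mm across, 60 high, with an 18 mm stem in its middle ending in a black round knob 30 mm across, 26 high. Point: knob's centre, 81 mm above the basket's underside, 13 below the knob's top; z up. It stands on the pot's floor, 6 mm from the mouth all round; the filter hides the knob. 0.2-0.45 kg. Lift it straight up at least 130 mm by the knob.
- board_top (a point): Plywood board, fixed, 280 mm (x) by 380 mm (y), 18 thick. Point: centre of its upper face; x and y along its sides, z up. The sanding block lies in its corner near x +0.10, y +0.13; the rest is free: room for the lid at about (-0.04, -0.095), the basket at (-0.05, +0.11), the filter at (+0.085, 0.0).
- sander_mid (a point): Bystander: cork sanding block lying on the board, 60 x 105 x 28 mm; the point is its centre.
- tape_mid (a point): Bystander: tape measure beside the pot, 36 x 68 x 62 mm; the point is its centre.
- driver_grip (a point): Bystander: screwdriver lying beyond the pot, 190 mm long; the point is in its handle.
- glue_mid (a point): Bystander: white glue bottle, 60 mm across, 170 mm high; the point is its centre.
- jar_mid (a point): Bystander: glass jar, 70 mm across, 90 mm high; the point is its centre.
- offcut_mid (a point): Bystander: wooden offcut, 45 x 160 x 40 mm; the point is its centre.
There are look-alikes about, which are no part of the job. Of the things shaped like the part that bears lid_bar, the aluminium one is meant.

How it is judged:
By the outcome, as a careful person would: the job done as asked, in the order asked, and still so for the second after the job is handed in, with the robot touching nothing.
It also fails if it takes over 72 s, if anything falls off the work surface, if the arm or the gripper's body presses on something with over 40 N, if the wrist force passes 120 N, or if a joint passes its speed limit or range.

## Working session

There is one attempt and no reset: what is moved stays moved. The work goes in short steps, each a Python script; the robot and the scene stay as the last script left them, time stands still between calls to the robot, and variables do not carry over. Pictures are saved under pics/ and viewed, at most 10 in all, crops included, and the job is handed in when it is done.

```bash
mkdir -p pics; ls; python3 - <<'E'
from station import *
import cv2
for n in ("scene","top"):
    cv2.imwrite(f"pics/{n}0.png",snapshot(n))
    c=camera_info(n);print(n,c)
print(camera_info("wrist"));print(arm.read_eef_rot(),arm.read_tool_pos(),arm.read_time())
E
```

```text
pics
scene {'fx': 448.19979984979864, 'fy': 448.19979984979864, 'cx': 315.9833507984823, 'cy': 239.4280809591317, 'R': array([[-0.380736  ,  0.92461732, -0.01108605],
       [ 0.58360966,  0.23098294, -0.77848998],
       [-0.71724464, -0.30286909, -0.62755912]]), 't': array([ 0.22899014, -0.24133255,  1.58657788])}
top {'fx': 472.6520720192657, 'fy': 472.6520720192657, 'cx': 322.5458809309232, 'cy': 236.70121409070987, 'R': array([[-0.02280917, -0.99939646, -0.02620018],
       [-0.99212798,  0.02585553, -0.12252988],
       [ 0.12313335,  0.02319913, -0.99211893]]), 't': array([0.00242501, 0.56088614, 1.0380874 ])}
{'fx': 351.02630135143886, 'fy': 351.02630135143886, 'cx': 323.9859660440187, 'cy': 238.53920303750357, 'T_tool_cam': array([[ 1.53016443e-04, -9.61652109e-01, -2.74272124e-01,
         6.96820780e-02],
       [ 9.99999985e-01,  1.69002116e-04, -3.46546366e-05,
         1.08914369e-03],
       [ 7.96782738e-05, -2.74272115e-01,  9.61652120e-01,
        -6.94531396e-02],
       [ 0.00000000e+00,  0.00000000e+00,  0.00000000e+00,
         1.00000000e+00]])}
[ 1.71040931e-01  9.85263266e-01 -1.12364576e-03 -1.84471272e-04] [0.21892607 0.61149208 0.30284631] 0.1
```

View pics/scene0.png

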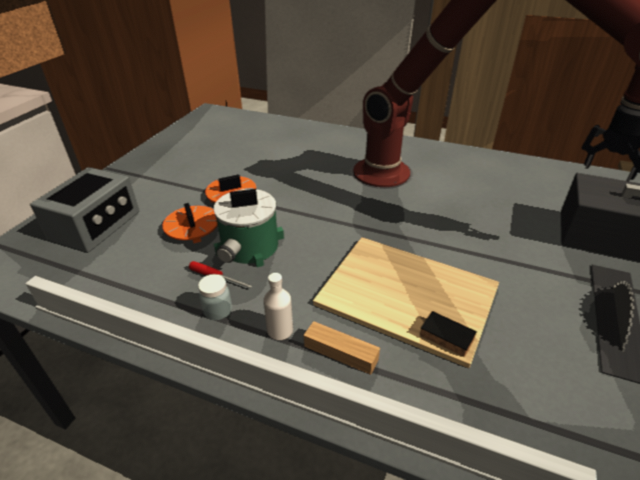

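View pics/top0.png

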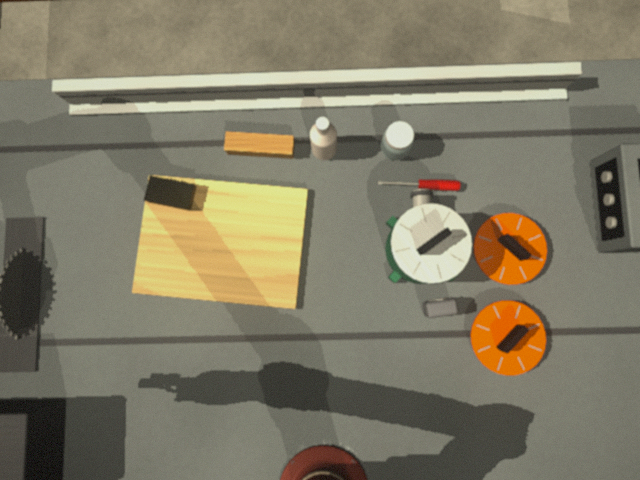

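The scene view shows the aluminium lid on the green pot, with two orange look-alikes beside it. In the top view the lid disc is at about (431,243), and the bar runs from about (418,250) to (452,230). The board corners are near (148,176), (307,187), (297,308) and (133,293), with the sander at (172,193).

```bash
cat > h.py <<'E'
from station import *
import numpy as np, cv2
from scipy.spatial.transform import Rotation as Rot
def ray(n,u,v,pose=None):
    c=camera_info(n); d=np.array([(u-c["cx"])/c["fx"],(v-c["cy"])/c["fy"],1])
    if n=="wrist":
        p,q=pose; T=c["T_tool_cam"]; R=Rot.from_quat(q).as_matrix()
        return np.array(p)+R@T[:3,3], R@T[:3,:3]@d
    return -c["R"].T@c["t"], c["R"].T@d
def at(n,u,v,z,pose=None):
    o,d=ray(n,u,v,pose); return o+d*(z-o[2])/d[2]
def down(yaw): # tool down, tool y (closing line) along world yaw+90deg: tool x at yaw
    return (Rot.from_euler('z',yaw)*Rot.from_euler('x',np.pi)).as_quat()
def pose(): return np.array(arm.read_tool_pos()),np.array(arm.read_eef_rot())
E
python3 - <<'E'
from h import *
for u,v in [(148,176),(307,187),(297,308),(133,293)]: print(at("top",u,v,.018))
print("lid",at("top",431,243,.138))
for u,v in[(418,250),(452,230)]:print("bar",at("top",u,v,.182))
print("sander",at("top",170,192,.046))
im=cv2.imread("pics/top0.png")
a=cv2.resize(im[190:300,370:480],(600,600),interpolation=cv2.INTER_CUBIC)
cv2.imwrite("pics/c1.png",a)
E
```

```text
[0.71821169 0.39864687 0.018     ]
[0.68077979 0.02276973 0.018     ]
[0.40161591 0.05070116 0.018     ]
[0.44400481 0.42712104 0.018     ]
lid [ 0.52929039 -0.23389637  0.138     ]
bar [ 0.51169526 -0.19910678  0.182     ]
bar [ 0.54904034 -0.26671477  0.182     ]
sander [0.67163342 0.33561477 0.046     ]
```

View pics/c1.png

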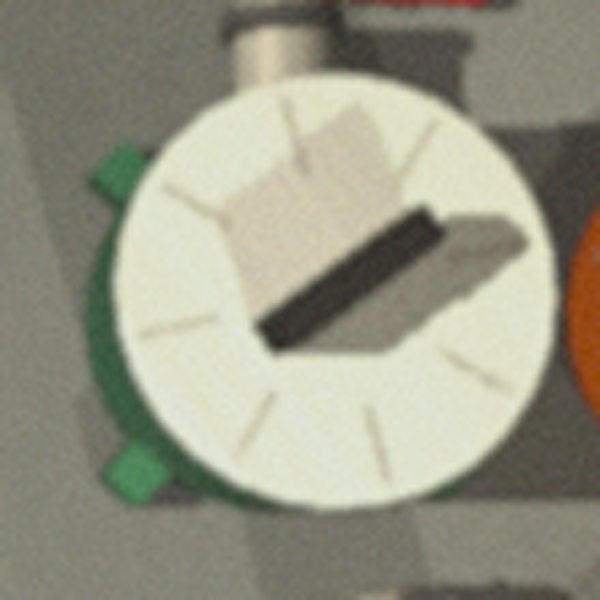

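```bash
python3 - <<'E'
from h import *
s=110/600
f=lambda u,v,z:at("top",370+u*s,190+v*s,z)
a,b=f(266,340,.182),f(435,220,.182); print(a,b,(a+b)/2,np.degrees(np.arctan2(*(b-a)[1::-1])),np.linalg.norm(b-a))
print("disc",f(335,290,.138))
c=(a+b)/2
yaw=np.arctan2(*(b-a)[1::-1])
for y0 in(yaw,yaw+np.pi):
  for k in (0,50,100):
    q=arm.ik([c[0],c[1],.22],down(y0+np.radians(k))); print(k,None if q is None else np.round(q,2))
p=[c[0],c[1],.33]
print(arm.read_time()); arm.movep(p,down(yaw)); print(arm.read_time(),arm.read_joint_positions())
P=pose(); print(P); cv2.imwrite("pics/w1.png",snapshot("wrist"))
E
```

```text
[ 0.50712469 -0.20036841  0.182     ] [ 0.54850175 -0.26233485  0.182     ] [ 0.52781322 -0.23135163  0.182     ] -56.267640117626044 0.07451107408284209
disc [ 0.52892825 -0.23472103  0.138     ]
0 [-0.23  0.87  1.13  1.76 -0.88  1.11 -1.35]
50 [-0.14  0.76  0.9   1.76 -0.7   0.98 -0.64]
100 [-0.12  0.74  0.84  1.76 -0.66  0.96  0.19]
0 [ 0.07  0.64  0.49  1.75 -0.38  0.85  1.33]
50 [ 0.26  0.6   0.18  1.75 -0.14  0.81  1.97]
100 [ 0.38  0.59 -0.    1.74  0.    0.8   2.71]
0.1
3.2417 [-0.24747073  0.70367208  1.13378855  1.62621456 -0.66621992  1.25029008
 -1.53409547]
(array([ 0.52836599, -0.23042404,  0.32974886]), array([ 8.82300929e-01, -4.70685619e-01, -2.09616688e-04, -2.73667925e-04]))
```

View pics/w1.png

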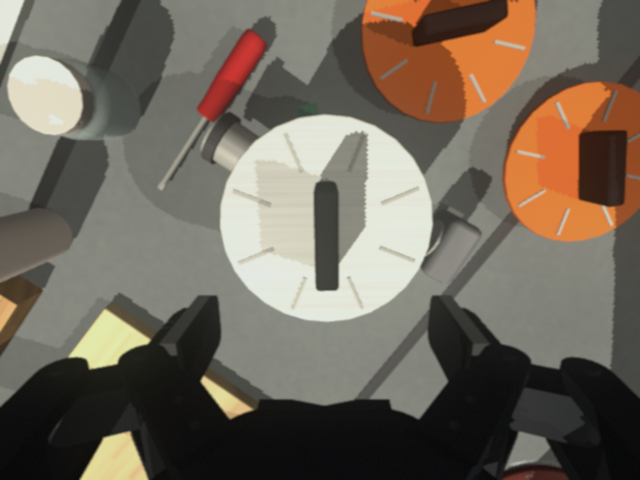

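The wrist view shows the bar vertical in the image, from (326,182) to (326,290), and the disc centred at about (326,218). So the yaw is right.

```bash
python3 - <<'E'
from h import *
P=(np.array([0.52836599,-0.23042404,0.32974886]),np.array([8.82300929e-01,-4.70685619e-01,-2.09616688e-04,-2.73667925e-04]))
a=at("wrist",326,182,.182,P);b=at("wrist",326,290,.182,P);d=at("wrist",326,218,.138,P)
print(a,b,(a+b)/2,np.linalg.norm(a-b),np.degrees(np.arctan2(*(a-b)[1::-1])),"disc",d)
l=at("wrist",220,218,.138,P);r=at("wrist",433,218,.138,P);print(np.linalg.norm(l-r))
E
```

```text
[ 0.55197998 -0.2663591   0.182     ] [ 0.51169835 -0.2065078   0.182     ] [ 0.53183916 -0.23643345  0.182     ] 0.07214421303250669 -56.05832636069301 disc [ 0.53361333 -0.23950705  0.138     ]
0.16213124297702167
```

```bash
python3 - <<'E'
from h import *
C=np.array([.531,-.236]); y0=np.radians(-56.1)
arm.movep([*C,.27],down(y0)); arm.line_to([*C,.216],.08)
F=lambda s:print(s,round(arm.read_time(),2),np.round(arm.read_tool_pos(),4),np.round(arm.read_ft_force(),1),np.round(arm.read_wrist_torque(),2))
F("down"); arm.move_gripper(0.0,50); F("closed"); print(arm.read_opening(),arm.read_finger_force())
for k in (8,16,24,34):
    arm.movep([*C,.216],down(y0+np.radians(k))); F(k)
E
```

```text
down 4.47 [ 0.5311 -0.2364  0.2162] [0.1 0.5 0.4] [-0.01 -0.01 -0.03]
closed 5.11 [ 0.531  -0.2362  0.2162] [-0.3 -0.9  1.6] [0.01 0.06 0.03]
0.18276809975676814 49.755059480667114
8 5.36 [ 0.5309 -0.2362  0.2162] [-0.5 -0.4  1.6] [-0.1   0.13  0.23]
16 5.61 [ 0.531  -0.2362  0.2162] [-0.2 -0.7  2.8] [-0.12  0.15  0.2 ]
24 5.86 [ 0.531  -0.2362  0.2162] [-0.6 -0.7  3.6] [-0.15  0.08  0.25]
34 6.12 [ 0.5311 -0.2362  0.2162] [ 0.1 -0.6  3.4] [-0.17  0.15  0.26]
```

```bash
python3 - <<'E'
from h import *
C=np.array([.531,-.236]); y0=np.radians(-56.1)
def F(s):
    f=np.array(arm.read_ft_force()); print(s,round(arm.read_time(),2),np.round(arm.read_tool_pos(),4),np.round(f,1),np.round(arm.read_wrist_torque(),2),round(arm.read_opening(),3)); return f
hit=[]
for k in (34,44,54,64,74,84,92):
    arm.movep([*C,.216],down(y0+np.radians(k)))
    free=True
    for dz in (.003,.0045,.007):
        arm.line_to([*C,.216+dz],.02)
        f=F((k,dz))
        if f[2]<-14: free=False; break
    if free: print("FREE",k); break
    arm.line_to([*C,.216],.03)
E
```

```text
(34, 0.003) 6.67 [ 0.5308 -0.235   0.218 ] [-0.   0.1 -2.3] [-0.04 -0.07 -0.04] 0.178
(34, 0.0045) 6.92 [ 0.5307 -0.235   0.2188] [  1.   -0.2 -12.8] [-0.24 -0.54  0.03] 0.18
(34, 0.007) 7.2 [ 0.5308 -0.2348  0.219 ] [  4.6  -4.4 -27.6] [-1.02 -1.3   0.02] 0.18
(44, 0.003) 8.14 [ 0.5308 -0.2358  0.2188] [-0.2 -1.2 -4.7] [-0.01 -0.05 -0.07] 0.181
(44, 0.0045) 8.39 [ 0.5309 -0.2357  0.2189] [  3.3  -2.2 -18.8] [-0.72 -0.73 -0.14] 0.18
(54, 0.003) 9.25 [ 0.5309 -0.2358  0.2188] [-0.5 -0.8 -5.6] [-0.06 -0.09 -0.08] 0.181
(54, 0.0045) 9.5 [ 0.5309 -0.2357  0.219 ] [  2.5  -2.6 -17.5] [-0.62 -0.67 -0.13] 0.178
(64, 0.003) 10.36 [ 0.5311 -0.2361  0.2192] [ 1.  -0.1 -4.1] [0.03 0.   0.03] 0.184
(64, 0.0045) 10.61 [ 0.531  -0.236   0.2206] [ 0.3 -1.5 -3.4] [-0.03  0.05 -0.  ] 0.179
(64, 0.007) 10.88 [ 0.531  -0.2361  0.2232] [ 0.1  0.3 -1.7] [-0.05  0.01 -0.07] 0.178
FREE 64
```

```bash
cat >> h.py <<'E'
BY=np.radians(-5.8); BC=np.array([.561,.225])
def board(x,y): return BC+np.array([x*np.cos(BY)-y*np.sin(BY),x*np.sin(BY)+y*np.cos(BY)])
def F(s):
    f=np.array(arm.read_ft_force()); print(s,round(arm.read_time(),2),np.round(arm.read_tool_pos(),4),np.round(f,1),np.round(arm.read_wrist_torque(),2),round(arm.read_opening(),3)); return f
def lower(xy,z,zmin,thr,step=.0015):
    """feel down from z until the vertical force has risen by thr"""
    f0=np.array(arm.read_ft_force())[2]
    while z>zmin:
        z-=step; arm.line_to([*xy,z],.03)
        f=np.array(arm.read_ft_force())[2]
        if f>f0+thr: break
    F("lowered"); return z
E
python3 - <<'E'
from h import *
C=np.array([.531,-.236]); q=down(np.radians(-56.1+64))
for z in (.230,.245):
    arm.line_to([*C,z],.05); f=F(z)
    if f[2]<-14: raise SystemExit
arm.line_to([*C,.30],.15); F("up")
T=board(-.04,-.095); print(T)
arm.movep([*T,.27],q); F("over"); cv2.imwrite("pics/t2.png",snapshot("top"))
arm.line_to([*T,.13],.12); F("near")
lower(T,.13,.118,3.0)
arm.move_gripper(0.6); F("open")
arm.line_to([*T,.22],.15); arm.movep([*C,.36],q)
print(pose(),arm.read_time()); cv2.imwrite("pics/w2.png",snapshot("wrist"));cv2.imwrite("pics/s2.png",snapshot("top"))
a=np.hstack([cv2.resize(cv2.imread("pics/w2.png"),(400,300)),cv2.resize(cv2.imread("pics/s2.png"),(400,300))])
cv2.imwrite("pics/m2.png",np.vstack([a]))
E
```

```text
0.23 11.18 [ 0.5312 -0.2362  0.2306] [-0.   0.9 -3.2] [-0.04  0.04 -0.01] 0.181
0.245 11.62 [ 0.5311 -0.2361  0.2454] [-0.5 -0.7 -3.7] [0.05 0.01 0.03] 0.175
up 12.14 [ 0.5307 -0.2356  0.2994] [-0.2  1.1 -3.4] [0.01 0.04 0.02] 0.182
[0.51160442 0.13452858]
over 13.53 [0.5121 0.1327 0.2703] [ 0.3  0.2 -2.7] [-0.03 -0.04  0.02] 0.178
near 14.9 [0.5121 0.1345 0.1307] [ 0.4 -0.1 -3.2] [0.01 0.01 0.03] 0.18
lowered 16.15 [0.5119 0.1345 0.1242] [-2.8  0.6  9.5] [-0.1   0.74  0.02] 0.182
open 16.58 [0.5116 0.1345 0.1223] [ 0.4  0.2 -0.6] [-0.02  0.04 -0.05] 0.6
(array([ 0.53180439, -0.23390966,  0.35893658]), array([ 9.97514792e-01,  7.04463738e-02, -5.23824956e-04, -1.12849175e-03])) 18.8583
```

View pics/m2.png

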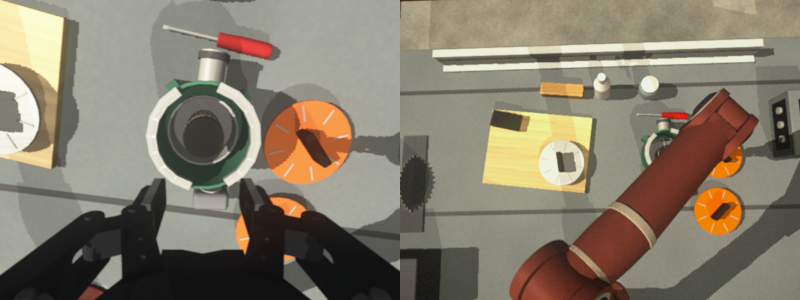

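The lid stands on the board at about (565,162) in the right half. In the left half the open pot is at about (204,135), with the filter inside. I'll enlarge it.

```bash
python3 - <<'E'
import cv2
im=cv2.imread("pics/w2.png")[110:330,210:440]
im=cv2.convertScaleAbs(im,alpha=1.6,beta=20)
cv2.imwrite("pics/c2.png",cv2.resize(im,None,fx=2.6,fy=2.6,interpolation=cv2.INTER_CUBIC))
E
```

```text
(no output)
```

View pics/c2.png

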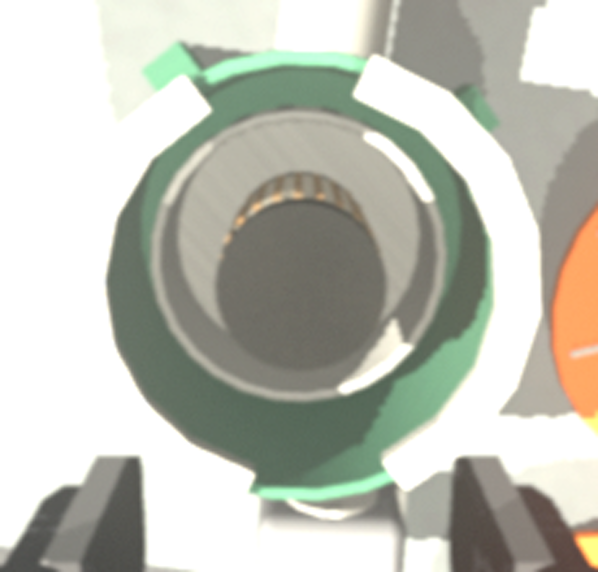

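```bash
python3 - <<'E'
from h import *
P=(np.array([0.53180439,-0.23390966,0.35893658]),np.array([9.97514792e-01,7.04463738e-02,-5.23824956e-04,-1.12849175e-03]))
g=lambda u,v,z:at("wrist",210+u/2.6,110+v/2.6,z,P)
c=g(301,284,.117); print("filter",c,np.linalg.norm(g(217,284,.117)-g(385,284,.117)),np.linalg.norm(g(301,197,.117)-g(301,370,.117)))
print("basket",g(298,255,.066),np.linalg.norm(g(152,255,.066)-g(444,255,.066)))
q=down(np.radians(7.9)); C=c[:2]
arm.move_gripper(.9); arm.movep([*C,.26],q); arm.line_to([*C,.19],.15); arm.line_to([*C,.149],.06); F("in")
arm.move_gripper(0,25); F("closed"); print(arm.read_finger_force())
arm.line_to([*C,.165],.05); F("lift16")
arm.line_to([*C,.30],.15); F("up")
E
```

```text
filter [ 0.53093367 -0.23409863  0.117     ] 0.05869441628220437 0.061931075692655574
basket [ 0.53109464 -0.23297916  0.066     ] 0.11767357448768326
in 21.27 [ 0.531  -0.2343  0.1489] [-0.1  0.7 -0.1] [ 0.01 -0.03 -0.01] 0.899
closed 21.56 [ 0.5311 -0.2344  0.1494] [-0.3 -0.3  1.6] [-0.02  0.03  0.04] 0.711
27.108088731765747
lift16 22.02 [ 0.531  -0.234   0.1653] [-0.6  0.1 -1.7] [-0.    0.04 -0.03] 0.703
up 23.07 [ 0.5305 -0.2336  0.2989] [ 0.2  0.  -1.9] [ 0.01 -0.05 -0.01] 0.703
```

```bash
python3 - <<'E'
from h import *
q=down(np.radians(7.9)); T=board(.085,0); C=[.531,-.2335]
arm.movep([*T,.29],q); F("over"); arm.line_to([*T,.163],.12)
lower(T,.163,.150,2.5); arm.move_gripper(.85); F("open"); arm.line_to([*T,.28],.2)
arm.movep([*C,.33],q); P=pose(); print(P,arm.read_time())
im=snapshot("wrist"); cv2.imwrite("pics/w3.png",im); t=snapshot("top"); cv2.imwrite("pics/t3.png",t)
a=cv2.resize(cv2.convertScaleAbs(im[110:330,210:440],alpha=1.6,beta=20),(460,440),interpolation=cv2.INTER_CUBIC)
b=cv2.resize(t[160:320,120:320],(340,272)); b=np.vstack([b,np.zeros((168,340,3),np.uint8)])
cv2.imwrite("pics/m3.png",np.hstack([a,b]))
E
```

```text
over 24.77 [0.646  0.2137 0.2904] [ 0.5  0.2 -1.3] [-0.02  0.02  0.02] 0.706
lowered 27.23 [0.6459 0.2163 0.1565] [-2.1 -1.   3.3] [0.04 0.3  0.01] 0.705
open 27.52 [0.6455 0.2165 0.1552] [ 0.1 -0.4 -0.4] [-0.   -0.02  0.02] 0.848
(array([ 0.53210249, -0.23183516,  0.3294676 ]), array([ 9.97515644e-01,  7.04430943e-02, -6.78526931e-05, -5.53193628e-04])) 30.0
```

View pics/m3.png

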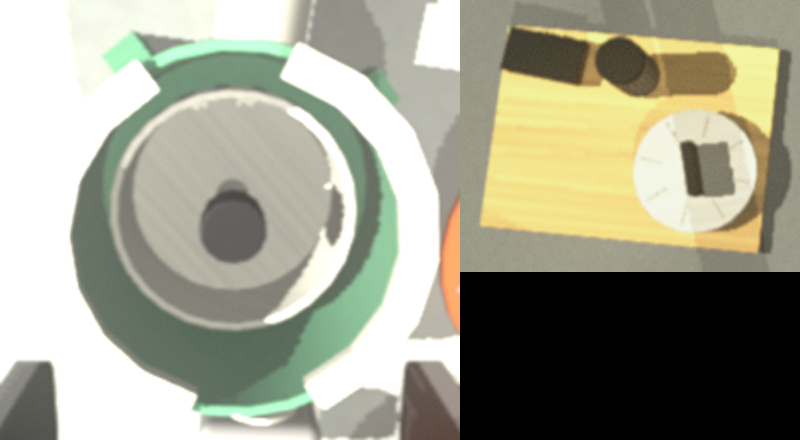

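The filter and lid both stand on the board. The knob's top is at (233,226) in the left crop, which is pixel (326.5,223) in the full picture.

```bash
python3 - <<'E'
from h import *
P=(np.array([0.53210249,-0.23183516,0.3294676]),np.array([9.97515644e-01,7.04430943e-02,-6.78526931e-05,-5.53193628e-04]))
k=at("wrist",326.5,223,.100,P); print("knob",k)
assert np.linalg.norm(k[:2]-[.531,-.234])<.006
C=k[:2]; q=down(np.radians(7.9))
arm.move_gripper(.65); arm.movep([*C,.24],q); arm.line_to([*C,.18],.15); arm.line_to([*C,.144],.06); F("in")
arm.move_gripper(0,60); F("closed")
for z in (.15,.165,.18):
    arm.line_to([*C,z],.06)
    f=F(z)
    if f[2]<-15 or np.hypot(*f[:2])>10: raise SystemExit
arm.line_to([*C,.30],.12); F("up")
T=board(-.05,.11); arm.movep([*T,.29],q); F("over"); arm.line_to([*T,.162],.12)
lower(T,.162,.149,2.5); arm.move_gripper(.65); F("open"); arm.line_to([*T,.30],.15)
arm.movep([.35,-.45,.36],q)
arm.pause(.3); t=snapshot("top"); cv2.imwrite("pics/t4.png",t); print(arm.read_time())
E
```

```text
knob [ 0.5310218  -0.23294993  0.1       ]
in 32.17 [ 0.5311 -0.2332  0.144 ] [ 0.2 -1.   1.1] [-0.01 -0.05  0.03] 0.65
closed 32.52 [ 0.5313 -0.2334  0.1446] [ 0.9 -1.1  1. ] [ 0.01  0.01 -0.03] 0.332
0.15 32.77 [ 0.531  -0.2326  0.15  ] [-0.7 -0.2 -3. ] [ 0.   -0.03 -0.06] 0.335
0.165 33.17 [ 0.5312 -0.2331  0.1656] [ 0.2 -0.1 -2. ] [-0.01 -0.02 -0.04] 0.331
0.18 33.58 [ 0.5312 -0.2331  0.1806] [-0.6 -0.3 -2.3] [ 0.02 -0.03 -0.01] 0.332
up 34.73 [ 0.5307 -0.2325  0.2991] [ 0.1  0.3 -2.9] [0.01 0.01 0.  ] 0.333
over 36.78 [0.5233 0.3375 0.2904] [-0.6  0.  -3.3] [ 0.03 -0.03  0.02] 0.333
lowered 39.0 [0.5226 0.3395 0.1566] [-0.5 -0.4  2.3] [0.02 0.2  0.02] 0.327
open 39.38 [0.5225 0.3395 0.156 ] [1.1 0.3 0.1] [-0.03 -0.01 -0.08] 0.644
43.6833
```

View pics/t4.png

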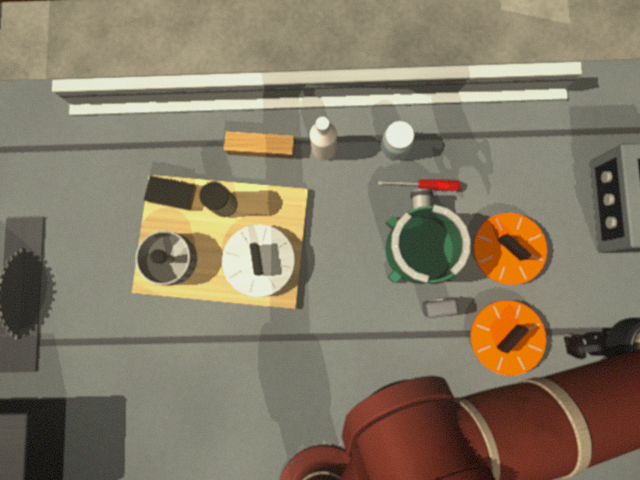

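The basket (166,258), lid (258,260) and filter (218,198) all stand on the board. The pot is empty and the bystanders haven't moved.

```bash
python3 -c "
from station import *
print(ticket.finish_job())"
```

```text
the job is handed in; nothing more can be done
None
```

The job is handed in: the lid (it came free at about 64° anticlockwise), the filter and the basket were taken out in that order, and all three stand upright on the board, released, after about 44 s of the 72 s allowed.

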